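# Seat the valve plate of a vacuum base on its pins and clip it

## Task

The light grey valve plate lies tilted in the channel of the aluminium vacuum base, short of its two locating pins. With shut fingertips push it along the channel until both holes drop over the pins and it lies flat, then push the steel swing clip by its black post round over the plate as far as it goes. Only push: pinch and lift nothing, keep off the brass nozzle, and leave the beaker, jar and syringe where they are.

Things in the scene. Friction and masses are not known exactly. Their poses are not given: they have to be found in the camera images.
- base: Fixed aluminium block 240 (x) x 160 (y) x 25 mm high; origin at the centre of its underside, z up. Its +x is the way to push the plate (roughly away from the robot). On its top two steel guide strips, 8 mm wide, 8 mm high, x = -90 to +100 mm, inner faces at y = -53 and +53 mm, form a channel open at both ends. The bare top behind the plate is room for the fingers.
- pins (a point): Point on the base's top face (25 mm above the bench) midway between the two steel locating pins, at x = 50, y = 0 mm in the base's frame. The pins stand at y = -32 and +32 mm: 10 mm diameter, 6 mm high, upper half tapered to 5 mm.
- plate: Loose light grey plastic plate 120 (x) x 100 (y) x 8 mm, about 0.25 kg; origin at the centre of its underside, +x as the base's +x within a few degrees. 3 mm play each side in the channel. Its +x end rides on the pins, its -x (tail) edge rests on the base, so it starts tilted about 5 degrees. Seated it lies flat, origin at x = 35, y = 0, z = 25 mm in the base's frame, tail edge at x = -25, top at z = 33.
- holes (a point): Point on the plate's underside midway between its two through holes (12.5 mm diameter, at y = -32 and +32 mm from it), at x = +15, y = 0 in the plate's frame. It starts 10 to 30 mm short of pins. Pushed towards the base's +x at the middle of the tail edge (1 to 5 N) the plate slides until the holes drop over the pins, which then stop it.
- nozzle (a point): Top of the brass hose nozzle on the plate, at x = -20, y = 0, z = 32 mm in the plate's frame; 12 to 15 mm thick, its foot 20 mm across. Not to be touched.
- clip (a joint): Swing angle of the steel clip, rad: 0 = arm along the base's +x, clear of the plate; it grows as the arm swings clockwise seen from above towards the base's -y, over the plate; stop at 1.6. Stiff: about 1 N at the post moves it and it stays where it is left.
- clip_post (a point): Middle of the flat top of the clip's black finger post, which stands upright on the clip's arm 49 mm from the pivot: 12 mm diameter, 24 mm high, top 65 mm above the bench. The clip's arm is a flat steel bar 60 x 14 x 6 mm, its top 41 mm above the bench; it passes 2 mm above a seated plate.
- clip_pivot (a point): Point on the upright pivot axis of the clip, at the top of its arm (41 mm above the bench), at x = +80, y = +69 mm in the base's frame. A cap of 14 mm diameter stands 8 mm above it.
- beaker: Small glass beaker, 56 mm across, 65 mm high; origin at the centre of its underside. Leave it.
- jar: Small amber jar with a white cap, 44 mm across, 60 mm high; origin at the centre of its underside. Leave it.
- syringe: Plastic syringe lying flat, about 125 mm long along its x, 34 mm wide at the wings, 18 mm high; origin on the bench under its barrel. Leave it.

How it is judged:
By the outcome, as a careful person would: the job done as asked, in the order asked, and still so for the second after the job is handed in, with the robot touching nothing.
It also fails if it takes over 51 s, if anything falls off the work surface, if the arm or the gripper's body presses on something with over 40 N, if the wrist force passes 120 N, or if a joint passes its speed limit or range.

## Robot

A 6-joint arm with a two-finger parallel gripper is mounted at the origin on the work surface. World frame = base frame: x ahead of the robot, y to its left, z up, the work surface at z = 0. Lengths are in m, angles in rad, forces in N, time in s.
With the tool pointing down it reaches from about 0.325 to 0.925 m from the base axis. Payload 3.1 kg.
Tool frame: the origin (TCP) lies at the very end of the fingers, on their centre line; the grasp point (between the pads) lies 19 mm behind it; x points along the fingers, z is the direction in which the jaws open and shut, and the axes are right-handed (so a half turn about x gives the same grasp; the last joint's range is limited). The gripper opens to 85 mm and grips with 20 to 120 N. Pads are 22 mm wide; open, the fingers measure 114 mm over their backs; the gripper's body (76 mm by 85 mm) begins 54 mm behind the grasp point. The pads swing forward as they close: fully open they stand 13 mm farther back than shut.
Start: joints at [1.061, 0.217, 1.613, -0, 1.311, -0.112], TCP at [0.242, 0.576, 0.231] pointing down, gripper open.
Joint ranges: [-2.75, 2.75], [-0.78, 2.1], [0.31, 2.55], [-1.13, 4.27], [0.13, 2.63], [-2.58, 2.58]. Speed limits (rad/s): [2.79, 2.79, 3.14, 3.14, 3.14, 3.14].

## Interface

Orientations are given as a 3x3 rotation matrix whose columns are the frame's x, y, z axes.
In Python, from bench import status, eyes, workorder, nets gives the robot as it stands.
- The arm moves only by the tool send_rows, never from a script. Its argument "series" is one flat list of numbers, 5 for each row, row after row: the shift along the world's x, y, z in mm, then the turn about the world's z in rad, then the finger opening in mm, from 0 to 85.4. In form: [x, y, z, turn, jaw, x, y, z, turn, jaw, ...]. A call has 1 to 10 rows; each row is the pose to reach, as a shift and turn from the pose commanded when the call began; what a row does not reach only later rows make up. A row lasts 1/10 s, in which the tool goes at most 50 mm and 8.59 degrees, less where a joint would pass 70% of its speed; a pose out of reach is approached as far as the arm can. A call with a gripper value outside its range is refused whole. The fingers move at their own pace and stop on an object; "squeeze" is the grip in N (left out, the last holds). Time passes only in rows, so rows that repeat a pose let the fingers close. It gives the time, the measured TCP pose, the force and the opening at its end, in the units of the state.
- status.sense(): the state, without advancing time (a new reading comes with each control period).
- eyes.capture(name): name is "scene" or "top" or "wrist"; returns a dict with "img" (480x640x3 uint8, red, green, blue), "mtx" (3x3 intrinsics, pixels), "origin" and "rotation" of the camera in the world. Camera axes: x right, y up, looking along -z (the intrinsics and any distortion apply to the point x, -y, -z); pixel columns grow to the right and rows downward; lengths in m; the calibration is good to about 2 mm. The wrist camera is an equidistant fisheye: a pixel r from the principal point sees the ray r / f radians off the axis. A picture is of the moment at which its call begins. There is no depth.
- workorder.close_job(): hands the job in, once; it reports no verdict.
Trained networks look in a picture, given as the dict that the camera call returned (one of the last four; its "shot" number tells which), for a name from the list of things; names that differ only in an ending like _2 or _b are one class to them, and where a whole thing is asked for, a point or a joint stands for the part that bears it (a point fixed in the world has none). Each returns a list of dicts, best first, with "p" (0 to 1); they miss things now and then, are a little off and sometimes report something else, mostly with a low value. They report only what shows in the picture. A call takes as long as a camera call.
- nets.find_in(picture, query): "uv" ([column, row] in pixels, amid what is visible of it).
- nets.regions_of(picture, query): "pixels" (480x640 bool, what is visible of it) and "uv" ([column, row] in pixels, amid what is visible of it).
- nets.tip_of(picture, query): "uv" ([column, row] in pixels: a listed point, or the origin of a listed thing).
The state is a dict: "time": time; "q": joint angles; "dq": joint speeds; "joint_efforts": joint torques, N m; "tool_pos": TCP position; "eef_rot": TCP orientation; "contact_force": force on the tool from outside, world axes, zero at the start; "moment": the same for the moment, N m; "grip_width": opening from 0.0 (shut) to 1.0 (fully open).
Only numpy, scipy, OpenCV 4.12 (cv2) and the standard library are available. Lean on these libraries where they do the work, as an engineer would, in place of code of your own. Each camera call takes 0.05 s, during which the arm holds its last target.

## Working session

There is one attempt and no reset: what is moved stays moved. The work goes in short steps, Python scripts to look and compute and a tool call to move; the robot and the scene stay as the last step left them, time stands still between calls to the robot, and variables do not carry over. Pictures are saved under pics/ and viewed, and the job is handed in when it is done.

Besides the shell and the picture viewer there is one more tool, called by a JSON object that holds its "api" and its "payload". send_rows: Moves the arm, as the interface text tells. Its arguments: {"type":"object","properties":{"series":{"type":"array"},"squeeze":{"type":"number"}},"required":["series"]}

```bash
mkdir -p pics; cat > h.py <<'E'
import numpy as np, cv2
from bench import status, eyes, workorder, nets
def save(p,n): cv2.imwrite('pics/'+n+'.png',cv2.cvtColor(p['img'],cv2.COLOR_RGB2BGR))
def ray(p,uv):
    K=np.array(p['mtx']);x=(uv[0]-K[0,2])/K[0,0];y=(uv[1]-K[1,2])/K[1,1]
    d=np.array(p['rotation'])@np.array([x,-y,-1.]);return np.array(p['origin']),d
def atz(p,uv,z):
    o,d=ray(p,uv);return o+d*(z-o[2])/d[2]
def proj(p,X):
    K=np.array(p['mtx']);c=np.array(p['rotation']).T@(np.array(X)-np.array(p['origin']))
    return np.array([K[0,2]+K[0,0]*c[0]/-c[2],K[1,2]+K[1,1]*c[1]/c[2]])
E
python3 - <<'E'
from h import *
import pickle
for n in ['top','scene']:
    p=eyes.capture(n);save(p,n+'0');print(n,{k:v for k,v in p.items() if k!='img'})
    pickle.dump(p,open(n+'0.pkl','wb'))
    for q in ['pins','holes','nozzle','clip_post','clip_pivot','plate','base']:
        try: r=nets.tip_of(p,q)
        except Exception as e: print(q,e);continue
        for a in r[:2]:
            print(q,np.round(a['uv'],1),round(a['p'],2))
s=status.sense();print(s['time'],s['tool_pos'],np.round(s['eef_rot'],3),s['contact_force'])
E
```

```text
top {'mtx': array([[547.12170427,   0.        , 320.13121991],
       [  0.        , 547.12170427, 255.79073523],
       [  0.        ,   0.        ,   1.        ]]), 'origin': array([0.43843153, 0.02646033, 1.02844105]), 'rotation': array([[-0.01142626,  0.98650731, -0.16331797],
       [-0.99992502, -0.01055335,  0.00621151],
       [ 0.00440414,  0.1633767 ,  0.98655393]]), 'shot': 1}
pins [401.  259.9] 0.84
holes [401.3 266.5] 0.95
holes [313.8 260.8] 0.25
nozzle [399.4 289. ] 0.61
clip_post [387.6 200.6] 0.56
clip_pivot [371.7 229.8] 0.74
plate [396.1 276.5] 0.76
base [387.8 202.3] 0.56
scene {'mtx': array([[442.16668701,   0.        , 321.95271925],
       [  0.        , 442.16668701, 236.24202   ],
       [  0.        ,   0.        ,   1.        ]]), 'origin': array([ 1.13009077, -0.0515523 ,  0.67001503]), 'rotation': array([[ 1.73369302e-01, -7.28487000e-01,  6.62759215e-01],
       [ 9.84856730e-01,  1.27860635e-01, -1.17084926e-01],
       [ 5.54032589e-04,  6.73021805e-01,  7.39622433e-01]]), 'shot': 2}
pins [229.6 264.5] 0.7
pins [232.6 231.8] 0.22
nozzle [233.3 232.9] 0.71
nozzle [139.  301.1] 0.57
clip_post [248.1 291. ] 0.52
clip_pivot [261.6 278.8] 0.95
plate [231.6 251.8] 0.56
0.8 [0.24210929 0.57622597 0.23131962] [[-0.    -0.922  0.387]
 [ 0.     0.387  0.922]
 [-1.     0.     0.   ]] [0.10076794 0.41416755 0.33377091]
```

View pics/top0.png

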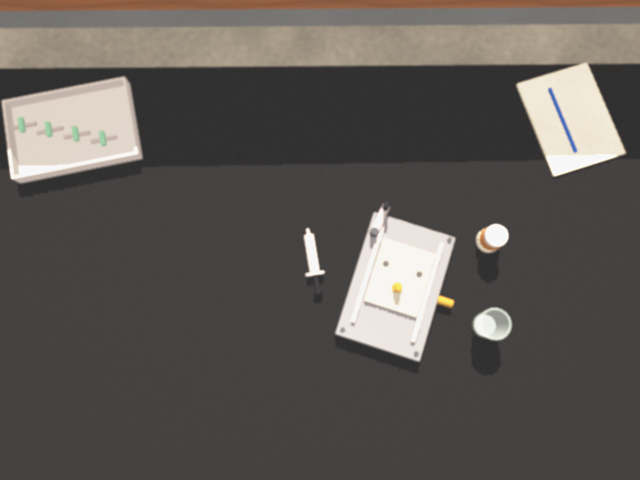

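View pics/scene0.png

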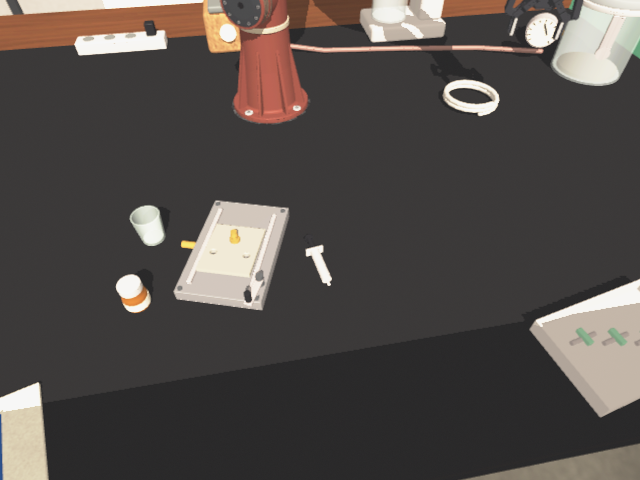

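```bash
python3 - <<'E'
import pickle,cv2
for n,(a,b,c,d) in {'top':(310,470,160,380),'scene':(150,330,180,340)}.items():
    p=pickle.load(open(n+'0.pkl','rb'))['img'][c:d,a:b,::-1]
    f=min(800/(b-a),600/(d-c))
    cv2.imwrite(f'pics/{n}0c.png',cv2.resize(p,None,fx=f,fy=f,interpolation=cv2.INTER_CUBIC)); print(f)
E
```

```text
2.727272727272727
3.75
```

View pics/top0c.png

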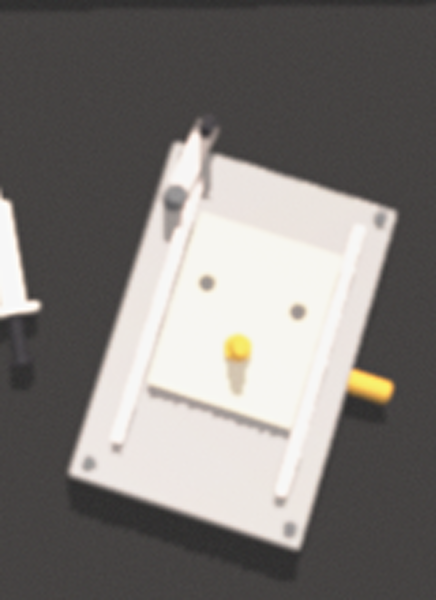

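View pics/scene0c.png

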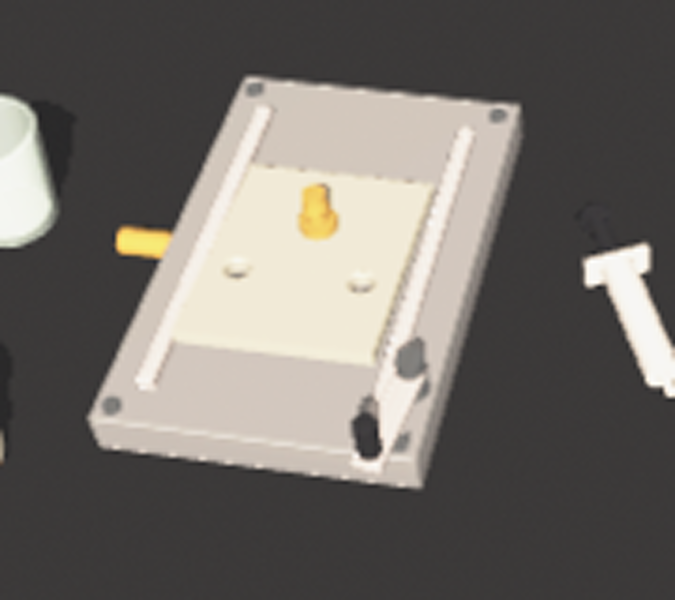

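Top picture: base at about (395,285), tilted clockwise; plate tail edge near (391,310); nozzle at (397,287); clip arm along +x with pivot at (374,232) and post at (386,205). Now fit the base pose.

```bash
cat > fit.py <<'E'
from h import *
import pickle
from scipy.optimize import least_squares
T=pickle.load(open('top0.pkl','rb'));S=pickle.load(open('scene0.pkl','rb'))
t=lambda a,b:(310+a/2.7273-.3,160+b/2.7273-.3); s=lambda a,b:(150+a/3.75-.3,180+b/3.75-.3)
obs=[(T,t(177,143),(120,80,25)),(T,t(397,212),(120,-80,25)),(T,t(70,473),(-120,80,25)),
(T,t(117,443),(-90,57,33)),(T,t(281,496),(-90,-57,33)),(T,t(360,228),(100,-57,33)),(T,t(175,194),(80,69,49)),
(S,s(245,77),(-120,-80,25)),(S,s(522,104),(-120,80,25)),(S,s(90,418),(120,-80,25)),(S,s(264,107),(-90,-57,33)),(S,s(467,129),(-90,57,33)),(S,s(147,385),(100,-57,33)),(S,s(411,342),(80,69,49))]
def W(v,X):
    c,n=np.cos(v[2]),np.sin(v[2]);X=np.array(X)/1000
    return np.array([v[0]+c*X[0]-n*X[1],v[1]+n*X[0]+c*X[1],X[2]])
if __name__=='__main__':
    def f(v,o): return np.concatenate([proj(p,W(v,X))-np.array(uv) for p,uv,X in o])
    for o in (obs,obs[:7],obs[7:]):
        r=least_squares(f,[.4,-.1,-.3],args=(o,),loss='soft_l1');print(r.x,np.round(r.fun.reshape(-1,2),1).tolist())
    v=least_squares(f,[.4,-.1,-.3],args=(obs,),loss='soft_l1').x; np.save('v.npy',v)
    c,n=np.cos(v[2]),np.sin(v[2])
    def B(P): d=P[:2]-v[:2];return np.round(1000*np.array([c*d[0]+n*d[1],-n*d[0]+c*d[1]]),1)
    print('hole tops',[B(atz(T,t(*q),.036)) for q in [(207,283),(298,312)]],[B(atz(S,s(*q),.036)) for q in [(237,267),(361,282)]])
    print('tail corners z33',[B(atz(T,t(*q),.033)) for q in [(150,385),(292,431)]],[B(atz(S,s(*q),.033)) for q in [(252,167),(432,184)]])
    print('nozzle top z60',B(atz(T,t(238,347),.059)),B(atz(S,s(316,186),.059)))
    print('post top',B(atz(T,t(208,122),.065)),B(atz(S,s(364,408),.065)))
    for X in [(-100,0,60),(80,69,41),(129,69,65)]: print(X,W(v,X))
E
python3 fit.py
```

```text
[ 0.54832352 -0.1187213  -0.32296689] [[-1.3, -0.3], [-0.3, -0.0], [-0.6, 1.1], [-0.6, -0.0], [-0.2, 0.1], [-0.5, -0.4], [0.1, -0.2], [-0.4, -0.4], [-0.6, 0.1], [-1.0, 0.3], [0.1, -0.3], [-0.1, -0.4], [-0.8, -1.0], [-0.5, 4.5]]
[ 0.54830925 -0.1195458  -0.32581564] [[-0.7, -0.4], [0.3, 0.1], [-0.3, 0.9], [-0.2, -0.2], [0.1, 0.1], [0.1, -0.3], [0.7, -0.2]]
[ 0.54841635 -0.11775816 -0.31743194] [[-0.3, -0.3], [-0.4, -0.1], [-0.2, 0.6], [0.3, -0.3], [0.2, -0.6], [-0.0, -0.9], [0.3, 4.3]]
hole tops [array([30.8, 30.3]), array([ 30.7, -33.5])] [array([ 27.1, -34.2]), array([27.4, 29.9])]
tail corners z33 [array([-46.3,  46.5]), array([-46.5, -52.3])] [array([-43.8, -49.4]), array([-45.9,  48.2])]
nozzle top z60 [-7.6  0.5] [-12.3  -1.2]
post top [129.5  63. ] [121.2  60.4]
(-100, 0, 60) [ 0.45349373 -0.08698316  0.06      ]
(80, 69, 41) [ 0.64608668 -0.07867926  0.041     ]
(129, 69, 65) [ 0.69255328 -0.09423095  0.065     ]
```

{"api": "send_rows", "payload": {"series": [235, -671, -60, 0.074, 0, 235, -671, -60, 0.074, 0, 235, -671, -60, 0.074, 0, 235, -671, -60, 0.074, 0, 235, -671, -60, 0.074, 0, 235, -671, -60, 0.074, 0, 235, -671, -60, 0.074, 0, 235, -671, -60, 0.074, 0, 235, -671, -60, 0.074, 0, 235, -671, -60, 0.074, 0], "squeeze": 30}}

```text
time: 1.8
tool_pos: [0.4073, 0.1041, 0.1896]
eef_rot: [[0.002, -0.948, 0.318], [0.0, 0.318, 0.948], [-1.0, -0.002, 0.001]]
contact_force: [1.8, 0.8, 0.1]
grip_width: -0.001
```

{"api": "send_rows", "payload": {"series": [70, -199, -89, 0, 0, 70, -199, -89, 0, 0, 70, -199, -89, 0, 0, 70, -199, -89, 0, 0, 70, -199, -89, 0, 0, 70, -199, -89, 0, 0, 70, -199, -89, 0, 0]}}

```text
time: 2.5
tool_pos: [0.4765, -0.0932, 0.1001]
eef_rot: [[-0.001, -0.948, 0.32], [0.001, 0.32, 0.948], [-1.0, 0.001, 0.0]]
contact_force: [-0.1, 0.8, -0.3]
grip_width: -0.001
```

```bash
python3 - <<'E'
from h import *
import pickle
for n in ['top','scene','wrist']:
    p=eyes.capture(n);save(p,n+'1');pickle.dump(p,open(n+'1.pkl','wb'))
    if n!='wrist':
        a,b,c,d={'top':(310,470,160,380),'scene':(130,330,170,330)}[n]
        q=p['img'][c:d,a:b,::-1];f=min(800/(b-a),600/(d-c))
        cv2.imwrite(f'pics/{n}1c.png',cv2.resize(q,None,fx=f,fy=f,interpolation=cv2.INTER_CUBIC))
s=status.sense();print(s['time'],s['tool_pos'],s['contact_force'])
v=np.load('v.npy');c,n=np.cos(v[2]),np.sin(v[2]);d=s['tool_pos'][:2]-v[:2];print(c*d[0]+n*d[1],-n*d[0]+c*d[1])
E
```

```text
2.65 [ 0.4768427  -0.09197715  0.10082749] [ 0.28803731 -0.04146881  0.34189389]
-0.07627321880667094 0.0026747363850032034
```

View pics/scene1c.png

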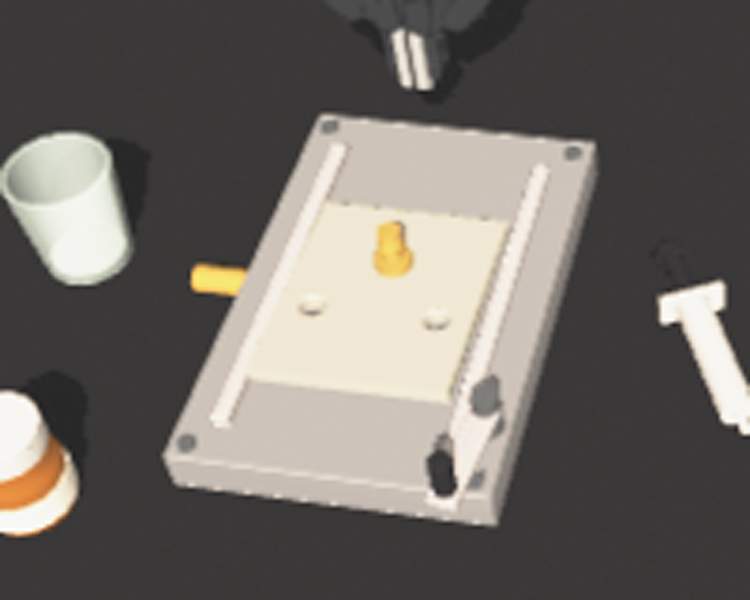

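View pics/wrist1.png

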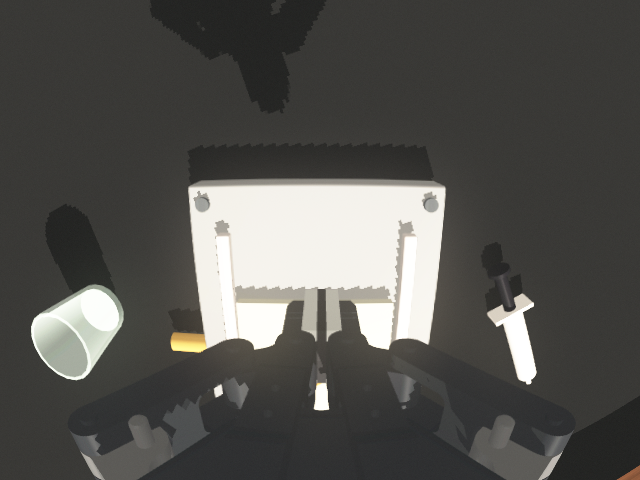

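Wrist and scene views: shut fingers over the bare top behind the tail, centred in the channel. Descending.

{"api": "send_rows", "payload": {"series": [-1, -2, -30, 0, 0, -1, -2, -55, 0, 0, -1, -2, -65, 0, 0, -1, -2, -71, 0, 0, -1, -2, -71, 0, 0, -1, -2, -71, 0, 0]}}

```text
time: 3.25
tool_pos: [0.4768, -0.0951, 0.0303]
eef_rot: [[0.002, -0.948, 0.318], [-0.001, 0.318, 0.948], [-1.0, -0.002, -0.0]]
contact_force: [0.5, -0.6, -0.2]
grip_width: 0.0
```

```bash
cat > look.py <<'E'
from h import *
import pickle,sys
k=sys.argv[1]
for n in sys.argv[2:]:
    p=eyes.capture(n);save(p,n+k);pickle.dump(p,open(n+k+'.pkl','wb'))
    if n!='wrist':
        a,b,c,d={'top':(310,470,160,340),'scene':(150,310,190,310)}[n]
        q=p['img'][c:d,a:b,::-1];f=min(800/(b-a),600/(d-c))
        cv2.imwrite(f'pics/{n}{k}c.png',cv2.resize(q,None,fx=f,fy=f,interpolation=cv2.INTER_CUBIC))
s=status.sense();print(s['time'],s['tool_pos'],s['contact_force'])
v=np.load('v.npy');c,n=np.cos(v[2]),np.sin(v[2]);d=s['tool_pos'][:2]-v[:2];print('base frame mm',1e3*(c*d[0]+n*d[1]),1e3*(-n*d[0]+c*d[1]))
p=pickle.load(open(sys.argv[2]+k+'.pkl','rb')); print('tcp px',proj(p,s['tool_pos']))
E
python3 look.py 2 scene top
```

```text
3.35 [ 0.47696335 -0.09530446  0.03048158] [ 0.28941001 -0.49552274  0.63034046]
base frame mm -75.10277564455296 -0.44225152354308156
tcp px [245.04296103 216.71432702]
```

View pics/scene2c.png

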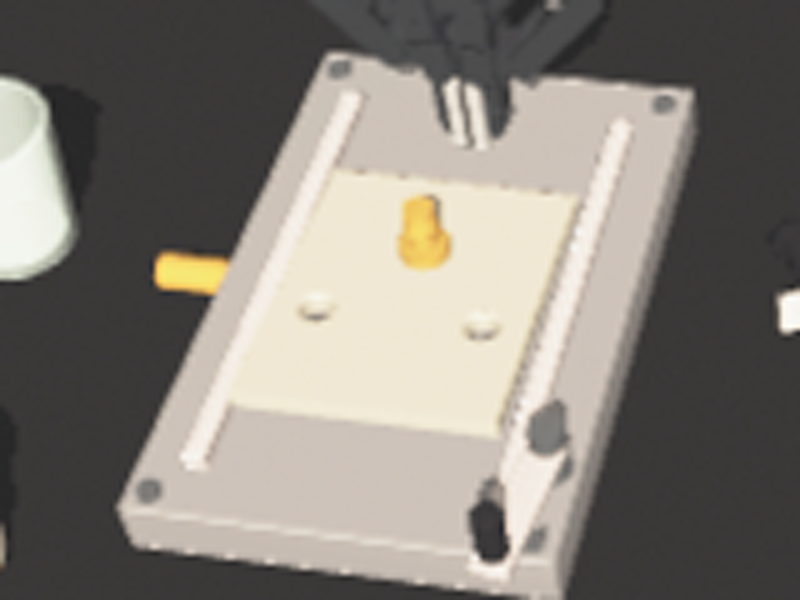

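{"api": "send_rows", "payload": {"series": [7.6, -2.5, -1.5, 0, 0, 15.2, -5.1, -1.5, 0, 0, 17.1, -5.7, -1.5, 0, 0, 19, -6.4, -1.5, 0, 0, 20.9, -7, -1.5, 0, 0, 22.8, -7.6, -1.5, 0, 0, 22.8, -7.6, -1.5, 0, 0]}}

```text
time: 4.05
tool_pos: [0.4985, -0.1026, 0.0275]
eef_rot: [[-0.0, -0.948, 0.318], [0.0, 0.318, 0.948], [-1.0, 0.0, -0.0]]
contact_force: [-1.3, 0.9, -0.5]
grip_width: -0.002
```

```bash
python3 look.py 3 scene top
```

```text
4.15 [ 0.49852415 -0.10258605  0.02754886] [ 0.03917097  0.56958215 -0.16036166]
base frame mm -52.34566758451551 -0.5043709539491857
tcp px [242.20827902 225.69859581]
```

View pics/scene3c.png

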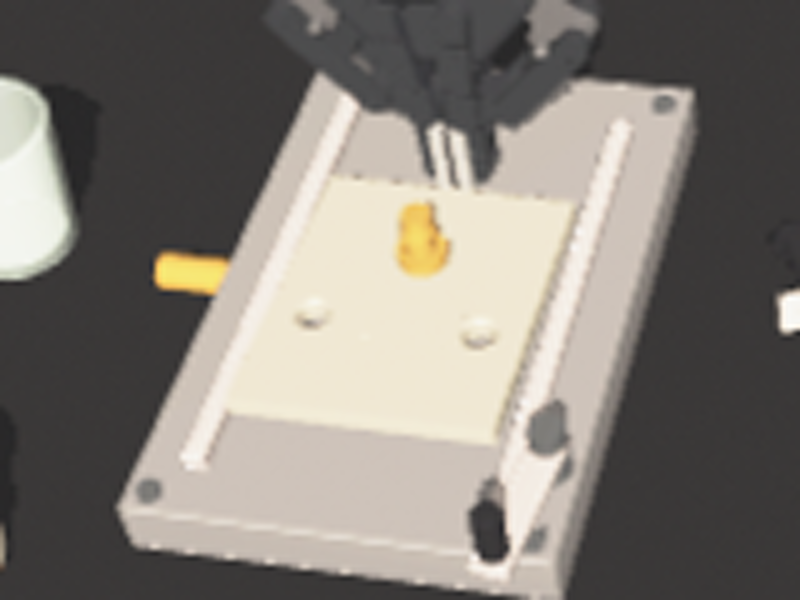

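Plate is moving (a few mm). Continue.

{"api": "send_rows", "payload": {"series": [1.9, -0.6, 0.5, 0, 0, 3.8, -1.3, 0.5, 0, 0, 5.7, -1.9, 0.5, 0, 0, 7.6, -2.5, 0.5, 0, 0, 9.0, -3.0, 0.5, 0, 0, 10.4, -3.5, 0.5, 0, 0, 11.4, -3.8, 0.5, 0, 0, 11.4, -3.8, 0.5, 0, 0]}}

```text
time: 4.95
tool_pos: [0.5103, -0.1065, 0.0283]
eef_rot: [[0.001, -0.948, 0.318], [-0.0, 0.318, 0.948], [-1.0, -0.001, 0.0]]
contact_force: [-1.2, 0.5, -1.0]
grip_width: -0.001
```

```bash
python3 look.py 4 scene top
```

```text
5.05 [ 0.51029217 -0.10650835  0.02839181] [ 0.57572411 -0.17707774  0.18121775]
base frame mm -39.94121634655249 -0.4889299247069715
tcp px [240.48564867 229.87184553]
```

View pics/scene4c.png

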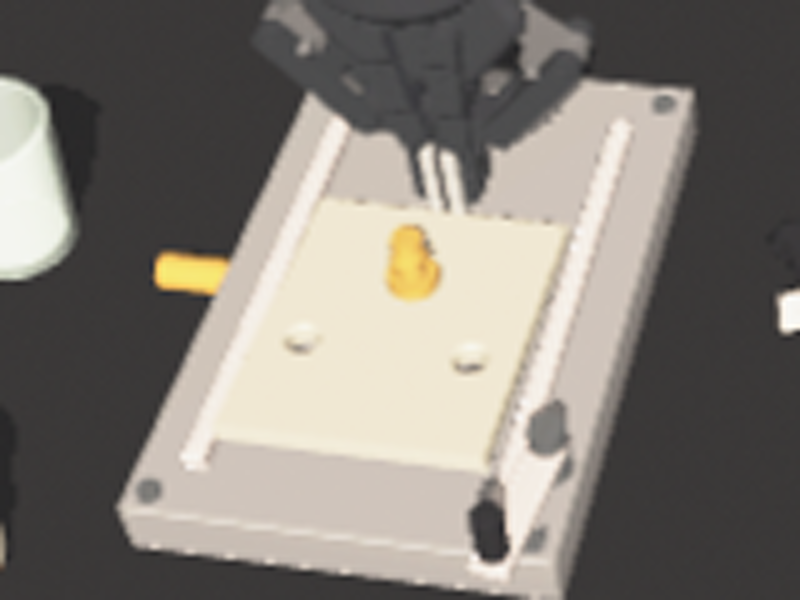

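{"api": "send_rows", "payload": {"series": [1.0, -0.3, 0, 0, 0, 1.9, -0.6, 0, 0, 0, 2.8, -0.9, 0, 0, 0, 3.8, -1.3, 0, 0, 0, 3.8, -1.3, 0, 0, 0]}}

```text
time: 5.55
tool_pos: [0.514, -0.1078, 0.0283]
eef_rot: [[0.0, -0.948, 0.318], [-0.0, 0.318, 0.948], [-1.0, -0.0, 0.0]]
contact_force: [0.8, -0.1, -0.0]
grip_width: -0.001
```

```bash
python3 look.py 5 scene top
```

```text
5.65 [ 0.51397802 -0.10778221  0.02829361] [-0.43785142 -0.79523385  0.25613596]
base frame mm -36.041636702803764 -0.5271014282231188
tcp px [239.94086041 231.32378401]
```

View pics/scene5c.png

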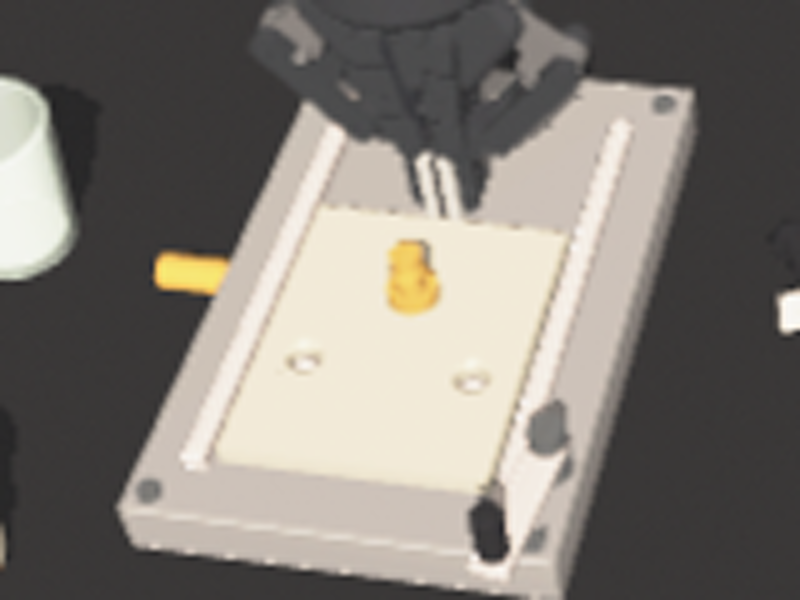

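Scene view: pins now show in both holes, at about crop (304,360) and (471,380), and the plate looks flat. A little more push confirms the stop.

{"api": "send_rows", "payload": {"series": [0.7, -0.2, 0, 0, 0, 1.4, -0.5, 0, 0, 0, 1.4, -0.5, 0, 0, 0]}}

```text
time: 5.95
tool_pos: [0.5148, -0.108, 0.0281]
eef_rot: [[-0.001, -0.948, 0.318], [0.0, 0.318, 0.948], [-1.0, 0.001, 0.0]]
contact_force: [-0.6, 0.8, 0.7]
grip_width: 0.0
```

```bash
python3 look.py 6 scene top
```

```text
6.05 [ 0.51489434 -0.10809031  0.02809124] [-1.75494624  0.21626377  0.8510021 ]
base frame mm -35.07490182832976 -0.5284501618831889
tcp px [239.82159281 231.74663643]
```

View pics/scene6c.png

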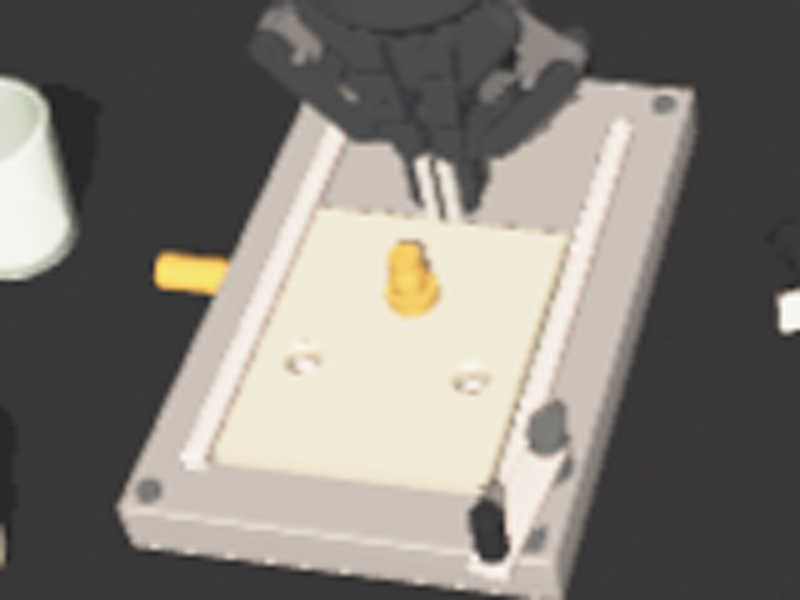

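View pics/top6c.png

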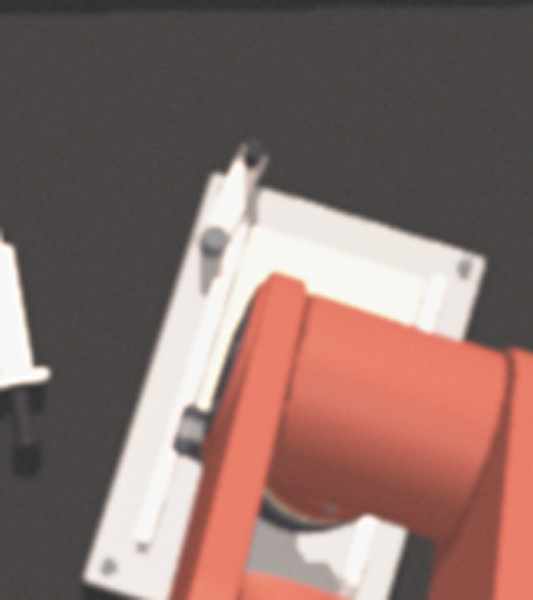

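Plate flat against the pins. Backing off, then rising.

{"api": "send_rows", "payload": {"series": [-7, 2.5, 0, 0, 0, -19, 6.4, 0, 0, 0, -19, 6.4, 45, 0, 0, -19, 6.4, 90, 0, 0, -19, 6.4, 110, 0, 0, -19, 6.4, 110, 0, 0]}}

```text
time: 6.65
tool_pos: [0.4988, -0.1026, 0.1427]
eef_rot: [[0.009, -0.948, 0.318], [-0.003, 0.318, 0.948], [-1.0, -0.009, -0.0]]
contact_force: [0.2, 0.3, 0.9]
grip_width: -0.001
```

```bash
python3 look.py 7 scene; python3 - <<'E'
from h import *
import pickle
S=pickle.load(open('scene7.pkl','rb'));v=np.load('v.npy')
from fit import W
print(status.sense()['q'])
# overlay predicted: seated plate corners, post for angles
im=cv2.cvtColor(S['img'],cv2.COLOR_RGB2BGR)[190:310,150:310]
im=cv2.resize(im,None,fx=5,fy=5,interpolation=cv2.INTER_CUBIC)
def pt(X): u=(proj(S,W(v,X))-[150,190]+.5)*5; return tuple(int(a) for a in u)
for X in [(-25,50,33),(-25,-50,33),(95,-50,33),(95,50,33)]: cv2.circle(im,pt(X),3,(0,0,255),-1)
cv2.circle(im,pt((15,0,57)),3,(255,0,0),-1)
for a in (0,.1,.2,.3): cv2.circle(im,pt((80+49*np.cos(a),69-49*np.sin(a),65)),3,(0,255,0),-1)
cv2.circle(im,pt((80,69,49)),3,(255,0,255),-1)
cv2.imwrite('pics/ov7.png',im)
r=nets.regions_of
for q in ['clip_post','clip_pivot']:
    print(q,[(np.round(a['uv'],1),a['p']) for a in nets.tip_of(eyes.capture('scene'),q)][:2])
E
```

```text
6.7 [ 0.49703511 -0.10208204  0.14016981] [ 0.82068855  0.32715728 -0.59358771]
base frame mm -53.917688991827724 -0.49900698419455547
tcp px [234.2307734  182.38567742]
[-3.40962077e-01  6.40977113e-02  1.96816537e+00  3.50110819e-08
  1.10466640e+00 -1.58806488e+00]
clip_post [(array([247.4, 291.5]), 0.85)]
clip_pivot [(array([257.1, 279.1]), 0.75)]
```

View pics/ov7.png

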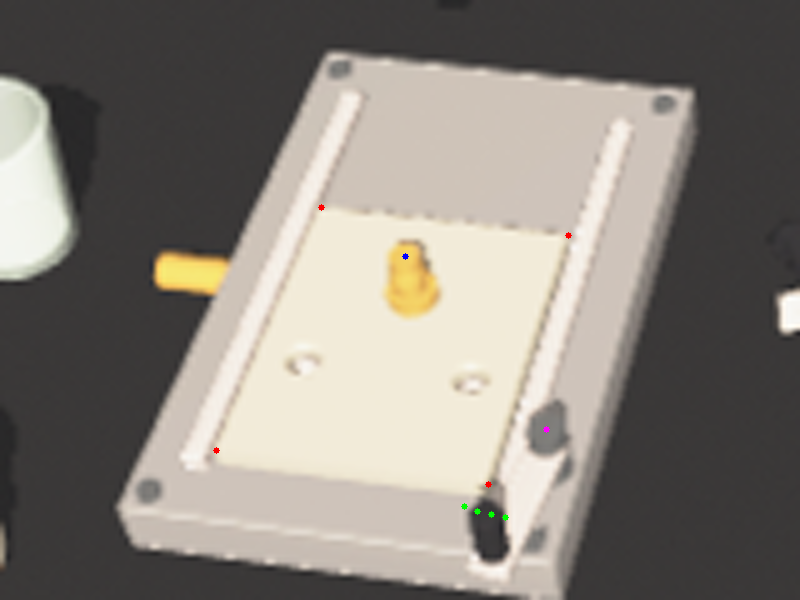

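Overlay of the seated plate (tail corners, nozzle) matches the scene picture. Clip angle is about 0.12. Move beside the post, turning the tool by −1.69.

{"api": "send_rows", "payload": {"series": [205, 27, 0, -1.69, 0, 205, 27, 0, -1.69, 0, 205, 27, 0, -1.69, 0, 205, 27, 0, -1.69, 0, 205, 27, 0, -1.69, 0, 205, 27, 0, -1.69, 0, 205, 27, 0, -1.69, 0, 205, 27, 0, -1.69, 0, 205, 27, 0, -1.69, 0, 205, 27, 0, -1.69, 0]}}

```text
time: 7.9
tool_pos: [0.6998, -0.0745, 0.1353]
eef_rot: [[-0.004, 0.256, 0.967], [0.001, 0.967, -0.256], [-1.0, -0.0, -0.004]]
contact_force: [-1.8, -0.2, 0.2]
grip_width: 0.004
```

{"api": "send_rows", "payload": {"series": [0, 0, 0, -0.15, 0, 0, 0, 0, -0.19, 0, 0, 0, 0, -0.19, 0, 0, 0, 0, -0.19, 0]}}

```text
time: 8.3
tool_pos: [0.7003, -0.0746, 0.1364]
eef_rot: [[-0.003, 0.428, 0.904], [0.001, 0.904, -0.428], [-1.0, -0.001, -0.003]]
contact_force: [0.1, -0.7, 1.2]
grip_width: -0.0
```

```bash
python3 look.py 8 scene top; python3 -c "
from h import *
print(np.round(status.sense()['eef_rot'],3),np.round(status.sense()['q'],3))"
```

```text
8.4 [ 0.70067846 -0.07471494  0.13720251] [-0.20567305 -0.04994793 -0.26324562]
base frame mm 130.51106852928666 90.08577253457875
tcp px [258.14006487 268.12070493]
[[-0.002  0.428  0.904]
 [ 0.     0.904 -0.428]
 [-1.    -0.    -0.002]] [-0.206  0.465  1.476  0.     1.202  0.237]
```

View pics/scene8.png

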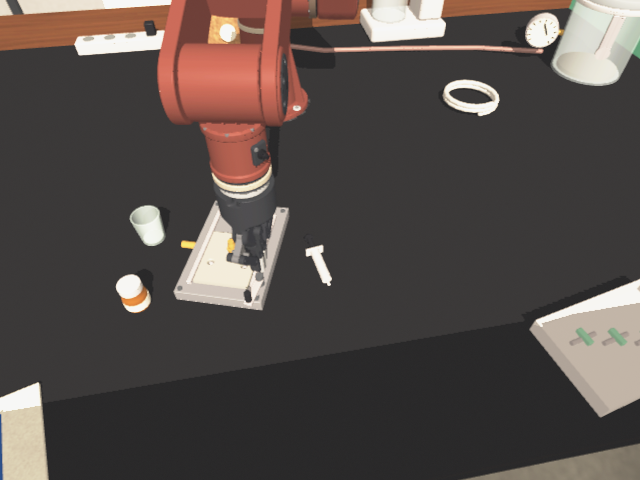

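{"api": "send_rows", "payload": {"series": [0, 0, -40, 0, 0, 0, 0, -70, 0, 0, 0, 0, -88, 0, 0, 0, 0, -88, 0, 0, 0, 0, -88, 0, 0]}}

```text
time: 8.9
tool_pos: [0.7015, -0.0749, 0.0505]
eef_rot: [[0.0, 0.429, 0.904], [-0.0, 0.904, -0.429], [-1.0, 0.0, 0.0]]
contact_force: [-0.3, -0.9, -0.3]
grip_width: 0.0
```

```bash
python3 look.py 9 scene wrist; python3 - <<'E'
import numpy as np
# rotation about pivot rows
v=np.load('v.npy');s=__import__('bench').status.sense();P=s['tool_pos'][:2]
c,n=np.cos(v[2]),np.sin(v[2]);pv=v[:2]+np.array([c*.08-n*.069,n*.08+c*.069]);print(pv,P-pv)
E
```

```text
9.0 [ 0.70309508 -0.0752002   0.05270965] [-0.06114769 -0.47772688  0.69943394]
base frame mm 132.95676398867016 90.39259833868508
tcp px [263.34533878 300.70839341]
[ 0.64608668 -0.07867926] [0.0570084  0.00347906]
```

View pics/scene9c.png

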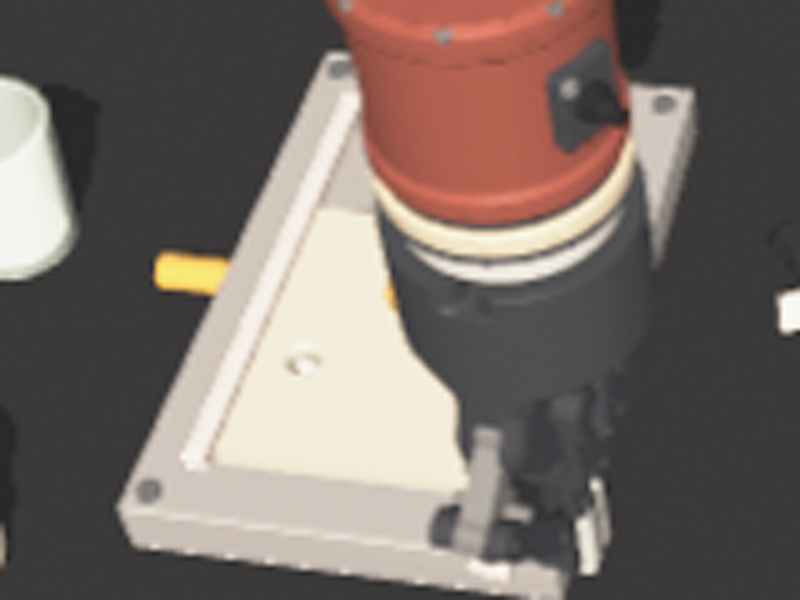

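View pics/wrist9.png

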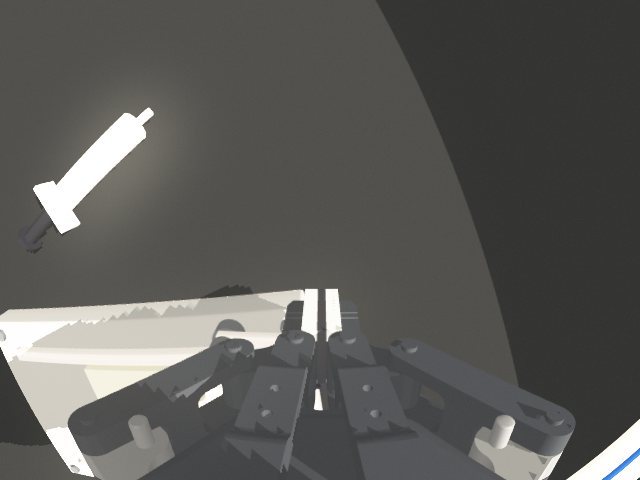

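```bash
python3 - <<'E'
import numpy as np
r=np.array([52.2,-3.1])
for t in np.arange(.1,1.75,.1):
    c,s=np.cos(t),np.sin(t); print(round(t,2),np.round([c*r[0]+s*r[1]-r[0],-s*r[0]+c*r[1]-r[1]],1))
E
```

```text
0.1 [-0.6 -5.2]
0.2 [ -1.7 -10.3]
0.3 [ -3.2 -15.3]
0.4 [ -5.3 -20.1]
0.5 [ -7.9 -24.6]
0.6 [-10.9 -28.9]
0.7 [-14.3 -32.9]
0.8 [-18.1 -36.5]
0.9 [-22.2 -39.7]
1.0 [-26.6 -42.5]
1.1 [-31.3 -44.8]
1.2 [-36.2 -46.7]
1.3 [-41.2 -48. ]
1.4 [-46.4 -48.9]
1.5 [-51.6 -49.2]
1.6 [-56.8 -49. ]
1.7 [-62.  -48.3]
```

{"api": "send_rows", "payload": {"series": [-3, -4, -3, 0, 0, -4.8, -6.6, -3, 0, 0, -4.8, -6.6, -3, 0, 0]}}

```text
time: 9.3
tool_pos: [0.6963, -0.0821, 0.0479]
eef_rot: [[0.001, 0.429, 0.903], [-0.0, 0.903, -0.429], [-1.0, -0.0, 0.001]]
contact_force: [0.0, -0.2, -0.4]
grip_width: 0.0
```

{"api": "send_rows", "payload": {"series": [-0.6, -5.2, 0, -0.1, 0, -1.7, -10.3, 0, -0.2, 0, -3.2, -15.3, 0, -0.3, 0, -5.3, -20.1, 0, -0.4, 0, -7.9, -24.6, 0, -0.5, 0, -7.9, -24.6, 0, -0.5, 0]}}

```text
time: 9.9
tool_pos: [0.6884, -0.1065, 0.0476]
eef_rot: [[0.0, 0.81, 0.587], [-0.0, 0.587, -0.81], [-1.0, 0.0, 0.0]]
contact_force: [-0.2, -0.1, 0.8]
grip_width: -0.0
```

```bash
python3 look.py 10 scene top
```

```text
10.0 [ 0.68853209 -0.10611977  0.04750037] [-0.5730844   0.38402718 -0.00458948]
base frame mm 128.96001119107916 56.44960428208116
tcp px [244.59185863 297.98989229]
```

View pics/scene10c.png

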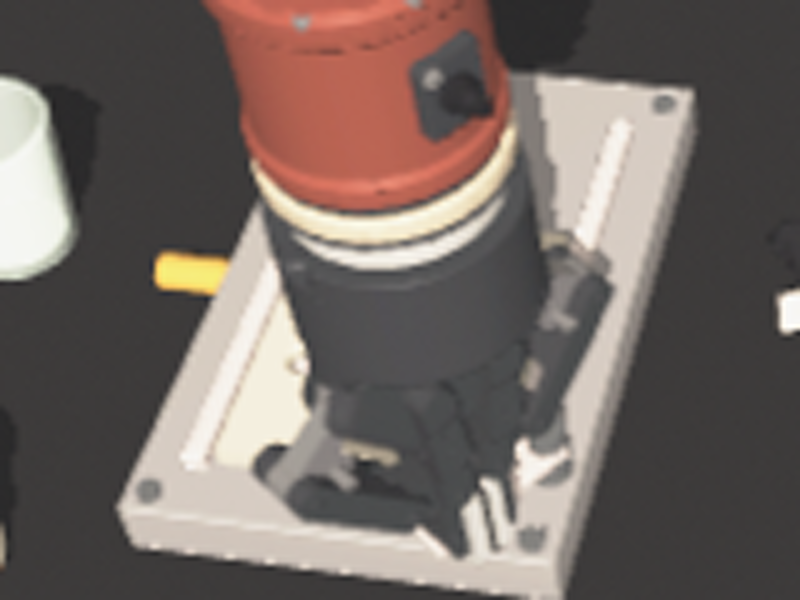

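View pics/top10c.png

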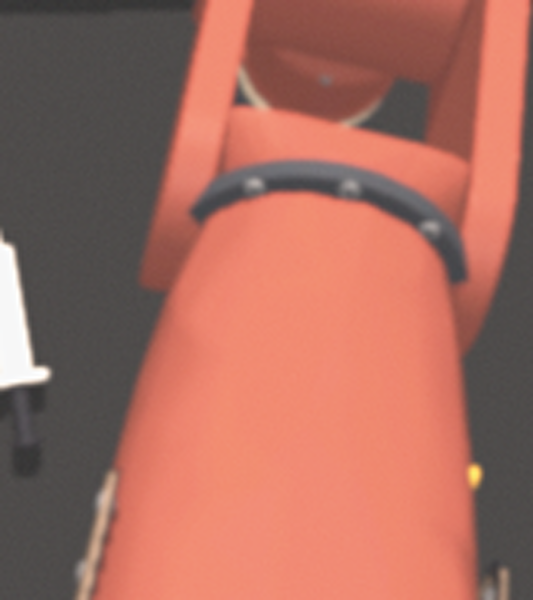

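Clip is swinging with the fingers (arm end now at crop (430,545)). Continue.

{"api": "send_rows", "payload": {"series": [-3.0, -4.3, 0, -0.1, 0, -6.4, -8.3, 0, -0.2, 0, -10.2, -11.9, 0, -0.3, 0, -14.3, -15.1, 0, -0.4, 0, -18.7, -17.9, 0, -0.5, 0, -23.4, -20.2, 0, -0.6, 0, -28.3, -22.1, 0, -0.7, 0, -33.3, -23.4, 0, -0.8, 0, -33.3, -23.4, 0, -0.8, 0]}}

```text
time: 10.9
tool_pos: [0.655, -0.1293, 0.0474]
eef_rot: [[0.0, 0.985, -0.17], [-0.0, -0.17, -0.985], [-1.0, 0.0, 0.0]]
contact_force: [1.2, 0.3, -0.0]
grip_width: 0.001
```

```bash
python3 look.py 11 scene
```

```text
10.95 [ 0.65516132 -0.12933978  0.04738384] [-0.00724796  0.72964582  0.68438429]
base frame mm 104.68417622218328 23.838856395292098
tcp px [230.02262139 284.14851696]
```

View pics/scene11c.png

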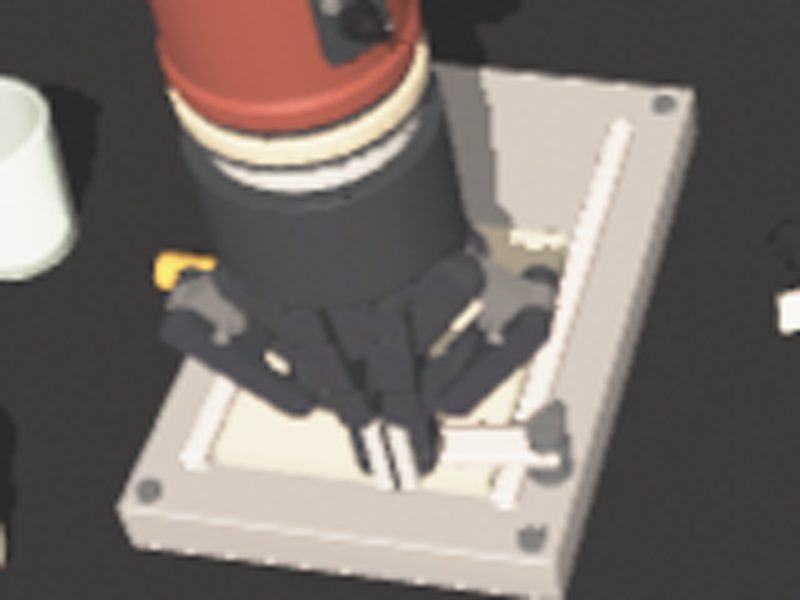

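{"api": "send_rows", "payload": {"series": [-2.3, -0.1, 0, -0.05, 0, -4.6, 0.1, 0, -0.1, 0, -6.8, 0.5, 0, -0.15, 0, -8.0, 0.8, 0, -0.17, 0, -9.1, 1.0, 0, -0.17, 0, -9.1, 1.0, 0, -0.17, 0]}}

```text
time: 11.55
tool_pos: [0.6465, -0.1285, 0.0476]
eef_rot: [[0.001, 0.943, -0.334], [-0.0, -0.334, -0.943], [-1.0, 0.001, 0.0]]
contact_force: [0.7, -1.4, 0.2]
grip_width: 0.003
```

```bash
python3 look.py 12 scene
```

```text
11.6 [ 0.64644948 -0.12853252  0.04752655] [ 0.52399168 -1.25978377  0.51751124]
base frame mm 96.1665461217692 21.83940713107547
tcp px [230.29922323 280.04143878]
```

View pics/scene12c.png

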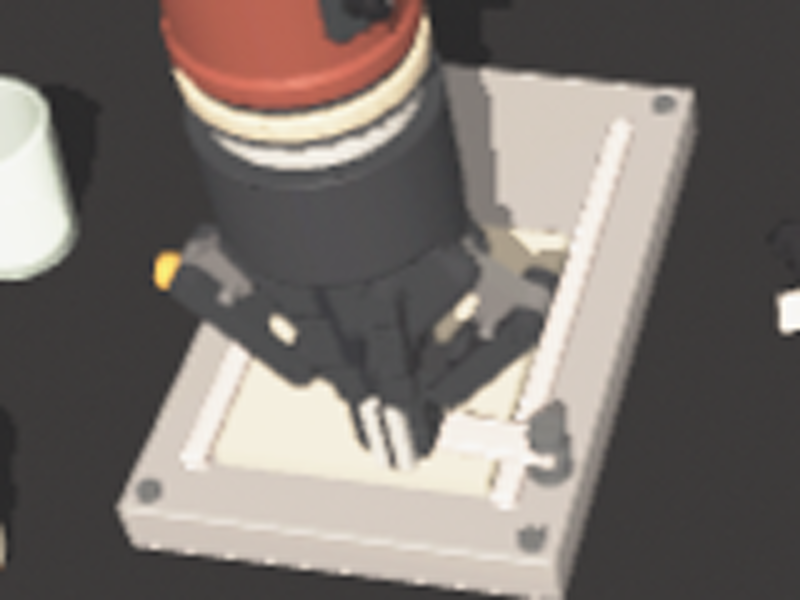

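{"api": "send_rows", "payload": {"series": [-0.5, 0.2, 0, 0, 0, -1.0, 0.3, 0, 0, 0, -1.0, 0.3, 0, 0, 0]}}

```text
time: 11.9
tool_pos: [0.6463, -0.1285, 0.0477]
eef_rot: [[0.003, 0.942, -0.335], [-0.001, -0.335, -0.942], [-1.0, 0.003, -0.0]]
contact_force: [4.3, -2.0, -1.1]
grip_width: -0.001
```

{"api": "send_rows", "payload": {"series": [-0.5, 0.2, 0, 0, 0, -1.0, 0.3, 0, 0, 0, -1.0, 0.3, 0, 0, 0]}}

```text
time: 12.2
tool_pos: [0.6462, -0.1284, 0.0478]
eef_rot: [[0.005, 0.942, -0.335], [-0.001, -0.335, -0.942], [-1.0, 0.005, -0.0]]
contact_force: [6.4, -1.9, -3.6]
grip_width: -0.001
```

Force rises and the tool no longer advances: the clip is at its stop. Back away, lift, and go clear.

{"api": "send_rows", "payload": {"series": [6, -2, 0, 0, 0, 17, -5.7, 0, 0, 0, 17, -5.7, 0, 0, 0, 17, -5.7, 40, 0, 0, 17, -5.7, 90, 0, 0, 17, -5.7, 120, 0, 0, 10, 40, 130, 0, 0, 0, 90, 140, 0, 0]}}

```text
time: 13.0
tool_pos: [0.6442, -0.0399, 0.1886]
eef_rot: [[0.001, 0.941, -0.339], [0.0, -0.339, -0.941], [-1.0, 0.001, -0.001]]
contact_force: [0.0, -0.2, -0.7]
grip_width: -0.003
```

{"api": "send_rows", "payload": {"series": [-15, 45, 0, 0, 0, -30, 90, 0, 0, 0, -45, 135, 0, 0, 0, -60, 180, 0, 0, 0, -75, 225, 0, 0, 0, -90, 270, 0, 0, 0, -90, 270, 0, 0, 0]}}

```text
time: 13.7
tool_pos: [0.5505, 0.2353, 0.1862]
eef_rot: [[-0.004, 0.944, -0.329], [0.002, -0.329, -0.944], [-1.0, -0.005, -0.0]]
contact_force: [0.3, -0.5, -0.3]
grip_width: -0.001
```

```bash
python3 look.py 13 scene top; python3 - <<'E'
from h import *
import pickle
from fit import W
v=np.load('v.npy')
for n,(a,b,c,d,f) in {'scene':(150,310,190,310,5),'top':(310,470,160,340,3.33)}.items():
    S=pickle.load(open(n+'13.pkl','rb'));im=cv2.resize(cv2.cvtColor(S['img'],cv2.COLOR_RGB2BGR)[c:d,a:b],None,fx=f,fy=f,interpolation=cv2.INTER_CUBIC)
    pt=lambda X:tuple(int(q) for q in (proj(S,W(v,X))-[a,c]+.5)*f)
    for X in [(-25,50,33),(-25,-50,33),(95,-50,33),(95,50,33)]: cv2.circle(im,pt(X),2,(0,0,255),-1)
    cv2.circle(im,pt((15,0,57)),2,(255,0,0),-1)
    for g in (1.4,1.5,1.6): cv2.circle(im,pt((80+49*np.cos(g),69-49*np.sin(g),65)),2,(0,255,0),-1)
    cv2.imwrite(f'pics/ov13{n}.png',im)
E
```

```text
13.8 [0.55278056 0.23108444 0.18628371] [ 0.14017989 -0.64259431 -0.12863555]
base frame mm -106.79525082248965 333.1346533208894
tcp px [423.70732199 161.27587801]
```

View pics/ov13scene.png

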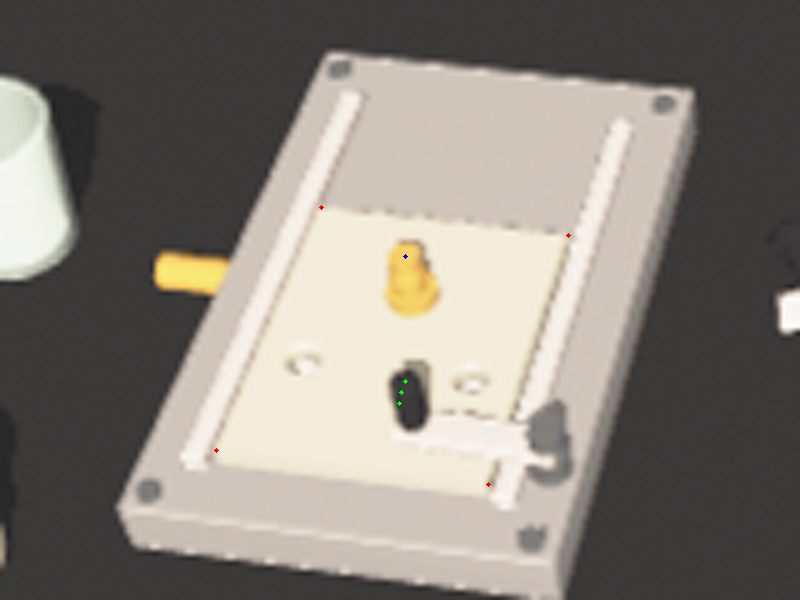

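View pics/ov13top.png

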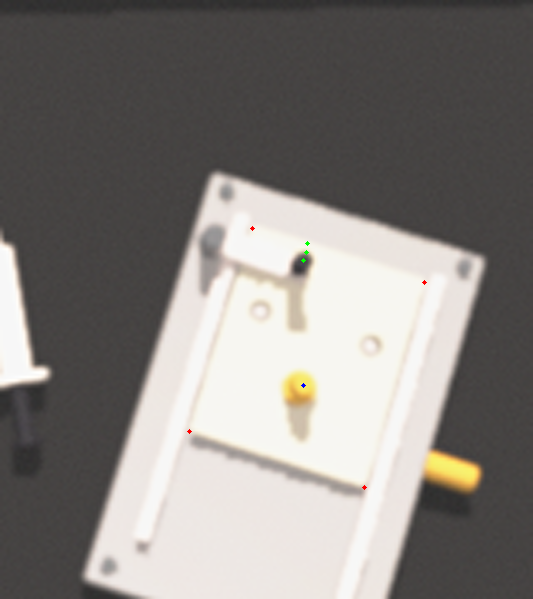

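View pics/scene13.png

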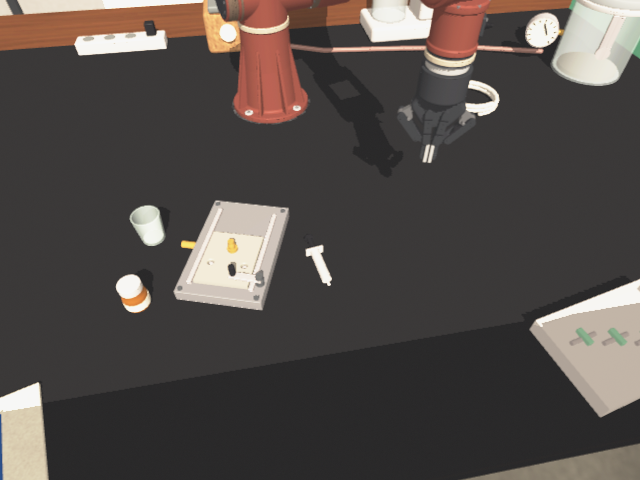

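The overlays in both views show the plate seated and flat. The post is on the 1.6 rad mark, at top-view crop (302,261). The beaker, jar and syringe are where they were, and the robot is clear.

```bash
python3 -c "
from bench import workorder
print(workorder.close_job())"
```

```text
the job is handed in; nothing more can be done
None
```

I pushed the plate along the channel with shut fingertips until both holes dropped over the pins. I then swung the clip round by its post to its stop, backed the arm clear and handed the job in at about 13.8 s.

**Plate:** in the scene view before the clip swing and in both views after it, the tail edge and nozzle lie where a seated plate should have them. Both pins show in their holes. The force on the last push against the pins stayed within a couple of newtons, so the pictures are the main evidence that it is seated.

**Clip:** the tool stopped advancing and the force rose to about 6 to 7 N, which I took as the stop. In the top view the post then sat on the 1.6 rad mark.

**Everything else:** the beaker, jar and syringe look unmoved, and no contact with the nozzle showed in the pictures or force readings.

**One disagreement:** when I fitted the base's position, the clip pivot's cap in the scene view was about 4.5 pixels off the position I calculated, while the top view agreed. I relied on the top view and on the force at the stop.

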